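Reverse the bench scraper insert

ROBOT

A 6-joint arm with a two-finger parallel gripper is mounted at the origin on the work surface. World frame = base frame: x ahead of the robot, y to its left, z up, the work surface at z = 0. Lengths are in mm, angles in rad, forces in N, time in s.
With the tool pointing down it reaches from about 375 to 900 mm from the base axis. Payload 3.1 kg.
Tool frame: the origin (TCP) lies where the fingers leave the gripper's body, on its centre line; the fingertips stand 73 mm ahead of it and the grasp point (between the pads) lies 54 mm ahead of it (ctrl.finger_overhang is the distance from the TCP to the fingertips, in mm); z points along the fingers, y is the line along which they close (so a half turn about z gives the same grasp; the last joint's range is limited). The gripper opens to 85 mm and grips with 20 to 120 N. Pads are 22 mm wide; open, the fingers measure 114 mm over their backs; the gripper's body (76 mm by 85 mm) begins 54 mm behind the grasp point. The pads swing forward as they close: fully open they stand 13 mm farther back than shut.
Start: joints at [1.042, 0.527, 1.433, -0, 1.181, -0.178], TCP at [214.74, 586.928, 303.91] pointing down, gripper open.
Joint ranges: [-3.08, 3.08], [-0.75, 2.2], [0.22, 2.44], [-1.43, 4.57], [0, 2.65], [-2.85, 2.85]. Speed limits (rad/s): [2.79, 2.79, 3.14, 3.14, 3.14, 3.14].

INTERFACE

Orientations are given as a unit quaternion [w, x, y, z].
In Python, from workcell import ctrl gives the robot as it stands. The module is installed in compiled form; this text tells all that it offers.
- The arm moves only by the shell command python3 -m crank 'ROWS' [FORCE]. ROWS is JSON, a list of rows, each a list of 7 numbers: the shift along the tool's x, y, z in mm, then the turn, a rotation vector about the tool's x, y, z in degrees, then the opening, from 0 (shut) to 1 (fully open). In form: [[x, y, z, wx, wy, wz, fingers], ...]. A call has exactly 10 rows; each row shifts and turns the commanded pose from where the row before left it, along the tool's axes as they then stand; what a row does not reach is not made up. A row lasts 1/10 s, in which the tool goes at most 50 mm and 8.59 degrees, less where a joint would pass 70% of its speed; a pose out of reach is approached as far as the arm can. A call with a gripper value outside its range is refused whole. The fingers move at their own pace and stop on an object; FORCE is the grip in N (left out, the last holds). Time passes only in rows, so rows that do not move let the fingers close, or fill a call up. It gives the time, the measured TCP pose, the force, the opening and the grip force at its end, in the units of the state.
- ctrl.read_state(): the state, without advancing time (a new reading comes with each control period).
- ctrl.capture(name): name is "scene" or "top" or "wrist"; returns a dict with "image" (480x640x3 uint8, red, green, blue), "fovy" (degrees; the focal length in pixels is half the picture's height over the tangent of half this angle, whatever the lens; pixels are square), "cx", "cy" (the principal point, pixels), "k1" (the pictures are not rectified: a ray, as slopes to the right and down, at radius r is drawn at 1 + k1 r^2 times it, then the intrinsics apply), "extrinsics" (4x4, takes a point from world to camera coordinates). Camera axes: x right, y down, z forward; pixel columns grow to the right and rows downward; lengths in mm; the calibration is good to about 2 mm. A picture is of the moment at which its call begins. There is no depth.
- ctrl.job_done(): hands the job in; it is judged then, once.
The state is a dict: "time_s": time; "joint_pos": joint angles; "qd": joint speeds; "effort": joint torques, N m; "position": TCP position; "tcp_rot": TCP orientation; "contact_force": force on the tool from outside, world axes, zero at the start; "moment": the same for the moment, N m; "gripper_width": finger opening in mm; "finger_force": force on a finger pad.
Only numpy, scipy, OpenCV 4.12 (cv2) and the standard library are available. Lean on these libraries where they do the work, as an engineer would, in place of code of your own. Each camera call takes 0.05 s, during which the arm holds its last target. There are 200 camera calls.

TASK

The bench scraper for cleaning wax off hive frames has its square end sticking out, and the next job needs the pointed end. Swing the latch aside, lift the double-ended insert out, turn it end for end, lay it back fully down in its holder with the pointed end sticking out and swing the latch fully closed over it again. Leave the tape roll, the cutter and the marker where they are.

Things in the scene. Friction and masses are not known exactly. Their poses are not given: they have to be found in the camera images.
- holder: Fixed dark steel holder on a grey foot plate (145 x 130 mm, x from -45 to +100 mm, 12 mm thick). Origin on the table under the seat's middle, z up. x runs along an open-topped channel; the front, where the working end sticks out, is -x, the rear +x. Channel: 34 mm wide, x from -40 to +90 mm, open at both ends, floor 30 mm above the table.
- holder_seat (a point): Middle of the seat, on the channel floor, 30 mm above the holder's origin: where the insert's origin belongs, either way round. Channel walls: 13 mm thick, tops 40 mm above the table, outer faces at y = +-30 mm, both interrupted by a notch 26 mm wide (x = -13 to +13 mm) for the insert's cross lug.
- insert: Loose double-ended brass scraper insert, 170 mm long, about 0.3 kg: flat bar 28 mm wide, 8 mm thick, with a cross lug at its middle (20 mm along x, 52 mm along y, 8 mm thick) that drops into the wall notches with 3 mm play each way. Origin: middle of the underside, z up. At +x it is pointed, at -x square. It starts in the holder, square end in front (its x along the holder's x).
- insert_grip (a point): Middle of the top of the insert's black upright grip rib: 44 mm along x, 16 mm wide across y, flat sides and flat ends (can be gripped across either), rising from 8 to 42 mm above the insert's origin (72 mm above the table when seated).
- insert_point (a point): Tip of the insert's pointed end, 85 mm along +x from its origin, 4 mm up; the last 30 mm before it are a tongue 14 mm wide.
- insert_square (a point): Middle of the insert's square end, 85 mm along -x from its origin, 4 mm up; full 28 mm wide, the last 14 mm only 4 mm thick.
- latch (a joint): Swing latch, rad, about a vertical pivot: strap 16 mm wide, 6 mm thick, underside 41 mm above the table. 0 = closed at its stop, across the channel behind the rib, pointing along holder -y; grows counter-clockwise from above to 1.7, open (1.57: along holder +x). From 1.0 the insert lifts past it. Stays where left (under 1 N at the knob). Starts at 0 to 0.3. Closes only over a fully lowered insert.
- latch_knob (a point): Middle of the top of the black upright round knob on the latch's free end: 16 mm diameter, standing 32 mm on the strap, top 79 mm above the table, 90 mm from the pivot axis.
- latch_pivot (a point): On the latch's pivot axis, 47 mm above the table, at x = +45, y = +45 mm of the holder; fixed.
- tape: Bystander: roll of clear tape lying flat, 94 mm diameter, 50 mm high; origin at the middle of its underside.
- cutter: Bystander: black utility knife lying flat, body 150 x 32 x 20 mm plus a 28 mm blade at +x; origin at the middle of its underside.
- marker: Bystander: black marker lying flat, 135 x 18 x 18 mm; origin at the middle of its underside.
Things that resemble listed ones, but are neither listed nor needed, are in the scene too. There is more than one size of the insert; the job needs the largest.

How it is judged (in metres and radians):
On the way, in this order (a step that is already met when the one before it is completed fails the run):
1. the latch is swung aside (past 0.9 rad) (value of joint latch above 0.9 rad), for 0.1 s.
2. the insert is lifted out of the holder (its underside more than 50 mm above the table) (height (world z) of insert above 0.05 m), for 0.1 s.
At the end, for the whole second after the job is handed in: The reversed insert rests flat in the channel (underside within 2 mm of its floor, tilt under 0.06 rad), its point 80 to 90 mm in front of the holder's origin, within 8 mm of the channel's centre line; the latch is closed over it (below 0.15 rad) (x of insert_point in the frame of holder between -0.09 and -0.08 m and y of insert_point in the frame of holder between -0.008 and 0.008 m and z of insert in the frame of holder between 0.027 and 0.032 m and angle between insert's own z axis and vertical below 0.06 rad and value of joint latch below 0.15 rad and linear speed of insert below 0.02 m/s); the robot touches nothing.
It fails at once if the tape roll, cutter or marker is moved more than 20 mm (distance of any of tape, cutter, marker from where it was at the start of the episode above 0.02 m).
It also fails if it takes over 70 s, if anything falls off the work surface, if the arm or the gripper's body presses on something with over 40 N, if the wrist force passes 120 N, or if a joint passes its speed limit or range.

## Working session

There is one attempt and no reset: what is moved stays moved. The work goes in short steps, Python scripts to look and compute and a shell command to move; the robot and the scene stay as the last step left them, time stands still between calls to the robot, and variables do not carry over. Pictures are saved under pics/ and viewed, at most 13 in all, crops included, and the job is handed in when it is done.

```bash
mkdir -p pics; cat > h.py <<'E'
import numpy as np, cv2, json
from workcell import ctrl
def cap(name, fn):
    c=ctrl.capture(name); cv2.imwrite('pics/'+fn+'.png', c['image'][:,:,::-1])
    np.savez('pics/'+fn+'.npz', **{k:np.array(v) for k,v in c.items()}); return c
def load(fn): return dict(np.load('pics/'+fn+'.npz'))
def K(c):
    f=240/np.tan(np.radians(float(c['fovy']))/2); return f,float(c['cx']),float(c['cy']),float(c['k1'])
def px2w(c,u,v,z):
    f,cx,cy,k1=K(c); d=np.array([(u-cx)/f,(v-cy)/f]); s=d.copy()
    for _ in range(30): s=d/(1+k1*(s@s))
    E=np.array(c['extrinsics']); R=E[:3,:3]; o=-R.T@E[:3,3]; r=R.T@np.array([s[0],s[1],1])
    return o+r*(z-o[2])/r[2]
def w2px(c,p):
    f,cx,cy,k1=K(c); E=np.array(c['extrinsics']); q=E[:3,:3]@np.array(p)+E[:3,3]; s=q[:2]/q[2]; s=s*(1+k1*(s@s))
    return s*f+[cx,cy]
def st():
    s=ctrl.read_state(); print({k:np.round(s[k],3).tolist() for k in ['time_s','joint_pos','position','tcp_rot','contact_force','gripper_width','finger_force']}); return s
E
python3 - <<'E'
from h import *
st()
a=cap('top','top1'); cap('scene','scene1'); 
for n in ('top1','scene1'):
    c=load(n);print(n,K(c),np.round(c['extrinsics'],3).tolist())
E
```

```text
{'time_s': 0.0, 'joint_pos': [1.041, 0.528, 1.434, 0.0, 1.181, -0.179], 'position': [214.461, 586.459, 302.94], 'tcp_rot': [-0.0, 0.175, 0.985, -0.001], 'contact_force': [-0.111, -0.355, -0.206], 'gripper_width': 85.295, 'finger_force': 0.0}
top1 (np.float64(616.748001113644), 321.66627363784386, 231.80053690924308, -0.20638060342912834) [[0.05, -0.999, 0.003, -28.136], [-0.975, -0.05, -0.216, 583.475], [0.216, 0.008, -0.976, 1428.726], [0.0, 0.0, 0.0, 1.0]]
scene1 (np.float64(515.3237599712984), 313.34199632903494, 238.4806059220421, 0.014191709768530668) [[0.888, 0.46, -0.017, -520.096], [0.323, -0.648, -0.69, -156.479], [-0.329, 0.607, -0.723, 1484.283], [0.0, 0.0, 0.0, 1.0]]
```

View pics/top1.png

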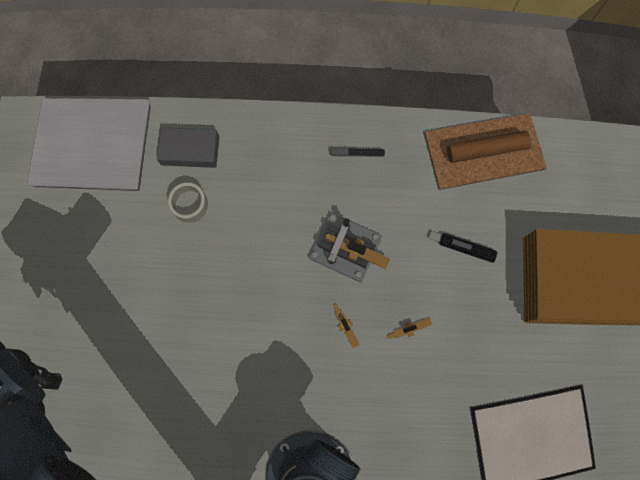

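The top view shows the holder near (347,245) with its square end towards (385,260). Two smaller inserts lie near (345,325) and (409,327), the tape is at (186,200), the marker at (357,152) and the cutter at (462,245). I'll enlarge the holder.

```bash
python3 - <<'E'
from h import *
c=load('top1'); im=cv2.imread('pics/top1.png')[195:295,290:410]
cv2.imwrite('pics/top1c.png',cv2.resize(im,None,fx=6,fy=6,interpolation=cv2.INTER_CUBIC))
E
```

```text
(no output)
```

View pics/top1c.png

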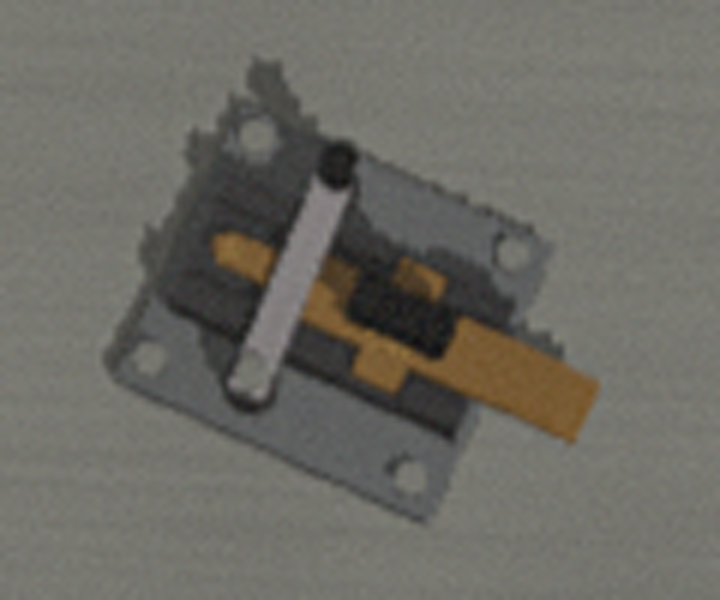

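The crop shows the tip at (217,246), the square end's middle at (586,411), the rib top at (405,308), the knob top at (338,160) and the pivot at (250,377). The foot-plate corners are at (110,365), (425,522) and (548,247).

```bash
python3 - <<'E'
from h import *
c=load('top1'); f=lambda u,v,z: px2w(c,290+(u+.5)/6-.5,195+(v+.5)/6-.5,z)
P=dict(tip=(217,246,36),sq=(586,411,34),rib=(405,308,72),knob=(338,157,79),piv=(250,377,50),c1=(110,365,12),c2=(425,522,12),c3=(548,247,12))
W={k:f(*v) for k,v in P.items()}
for k in W: print(k,W[k].round(1))
# fit holder pose: local coords
L=dict(tip=(85,0),sq=(-85,0),rib=(0,0),piv=(45,45),c1=(100,65),c2=(-45,65),c3=(-45,-65))
A=np.array([L[k] for k in L],float);B=np.array([W[k][:2] for k in L])
ca,cb=A.mean(0),B.mean(0);H=(A-ca).T@(B-cb);th=np.arctan2(H[0,1]-H[1,0],H[0,0]+H[1,1])
R=np.array([[np.cos(th),-np.sin(th)],[np.sin(th),np.cos(th)]]);t=cb-R@ca
print('theta',th,np.degrees(th),'origin',t);print((B-(A@R.T+t)).round(1))
k=R.T@(W['knob'][:2]-t)-[45,45];print('knob rel pivot',k,np.hypot(*k),'latch',np.arctan2(k[1],k[0])+np.pi/2)
for n in ('tape','x'): pass
print('tape',px2w(c,186,200,50),'cutter ends',px2w(c,428,233,10),px2w(c,497,257,10),'marker',px2w(c,330,151,10),px2w(c,385,152,10))
s=ctrl.read_state();print(s['position'])
E
```

```text
tip [581.3  -8.8  36. ]
sq [ 520.6 -162.7   34. ]
rib [552.1 -85.1  72. ]
knob [611.  -55.5  79. ]
piv [525.  -24.7  50. ]
c1 [533.8  33.1  12. ]
c2 [474.9 -99.9  12. ]
c3 [ 593.1 -147.    12. ]
theta 1.1758145641534048 67.36921201600447 origin [551.58936632 -84.00722139]
[[-3.  -3.2]
 [ 1.7 -0.2]
 [ 0.5 -1. ]
 [-2.4  0.4]
 [ 3.8 -0.2]
 [ 0.6  0.6]
 [-1.2  3.6]]
knob rel pivot [  4.19244919 -88.84980773] 88.94866476300577 latch 0.047150826245871746
tape [651.15049343 344.10620488  50.        ] cutter ends [ 606.72543625 -266.36831626   10.        ] [ 553.49390154 -444.94973136   10.        ] marker [811.6545314   -8.75496405  10.        ] [ 816.74903976 -151.71907511   10.        ]
[214.50402023 586.51291886 303.0169365 ]
```

```bash
R='[-27.4,-25.6,0,0,0,0,1]'; python3 -m crank '[[-27.4,-25.6,0,0,0,0,1],[-27.4,-25.6,0,0,0,0,1],[-27.4,-25.6,0,0,0,0,1],[-27.4,-25.6,0,0,0,0,1],[-27.4,-25.6,0,0,0,0,1],[-27.4,-25.6,0,0,0,0,1],[-27.4,-25.6,0,0,0,0,1],[-27.4,-25.6,0,0,0,0,1],[-27.4,-25.6,0,0,0,0,1],[-27.4,-25.6,0,0,0,0,1]]'
python3 -m crank '[[-27.4,-25.6,0,0,0,0,1],[-27.4,-25.6,0,0,0,0,1],[-27.4,-25.6,0,0,0,0,1],[-27.4,-25.6,0,0,0,0,1],[-27.4,-25.6,0,0,0,0,1],[-27.4,-25.6,0,0,0,0,1],[-27.4,-25.6,0,0,0,0,1],[-27.4,-25.6,0,0,0,0,1],[-27.4,-25.6,0,0,0,0,1],[-27.4,-25.6,0,0,0,2.4,1]]'
python3 - <<'E'
from h import *
st(); c=cap('wrist','w1'); print(K(c),np.round(c['extrinsics'],3).tolist())
E
```

```text
time_s: 1.1
position: [384.3, 250.9, 303.7]
tcp_rot: [-0.0, 0.174, 0.985, -0.0]
contact_force: [-0.3, 0.7, 0.4]
gripper_width: 85.5
finger_force: 0.0
time_s: 2.1
position: [553.7, -83.6, 303.5]
tcp_rot: [-0.0, 0.196, 0.981, 0.0]
contact_force: [-0.1, -0.3, -0.3]
gripper_width: 85.5
finger_force: 0.0
{'time_s': 2.1, 'joint_pos': [-0.35, 0.441, 1.598, 0.0, 1.104, -1.526], 'position': [553.686, -83.634, 303.53], 'tcp_rot': [-0.0, 0.196, 0.981, 0.0], 'contact_force': [-0.087, -0.261, -0.259], 'gripper_width': 85.531, 'finger_force': 0.0}
(np.float64(432.55298746436335), 315.58344689737294, 223.47224183325056, -0.09658605899824733) [[0.385, 0.923, 0.0, -135.722], [0.884, -0.369, 0.287, -556.764], [0.265, -0.11, -0.958, 223.683], [0.0, 0.0, 0.0, 1.0]]
```

View pics/w1.png

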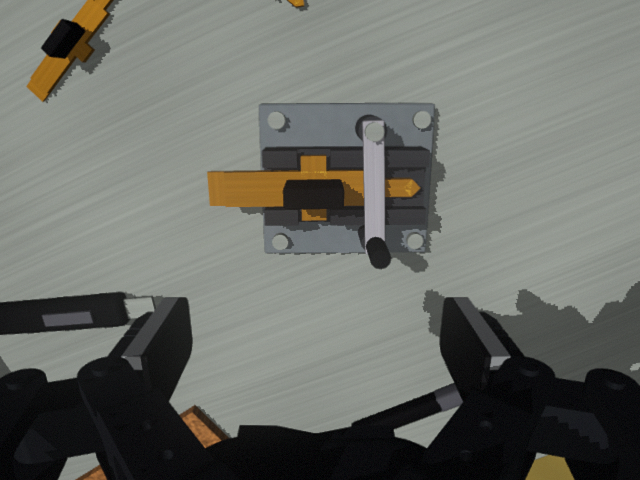

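The wrist view looks along the holder. The plate corners are at (260,104), (435,104), (432,254) and (265,254), the tip is at (420,188), the square end's middle at (208,189), the pivot at (374,131) and the knob top at about (378,258).

```bash
python3 - <<'E'
from h import *
c=load('w1')
P=[('sq',208,189,36,-85,0),('tip',420,188,36,85,0),('piv',374,131,50,45,45),('c1',260,104,12,-45,65),('c2',435,104,12,100,65),('c3',432,254,12,100,-65),('c4',265,254,12,-45,-65)]
A=np.array([p[4:] for p in P],float);B=np.array([px2w(c,*p[1:4])[:2] for p in P])
ca,cb=A.mean(0),B.mean(0);H=(A-ca).T@(B-cb);th=np.arctan2(H[0,1]-H[1,0],H[0,0]+H[1,1])
R=np.array([[np.cos(th),-np.sin(th)],[np.sin(th),np.cos(th)]]);t=cb-R@ca
print(np.degrees(th),t);print(((B-(A@R.T+t))@R).round(1))
k=px2w(c,378,259,79)[:2];kl=R.T@(k-t);print('knob',k,kl,'r',np.hypot(*(kl-45)),'latch',np.arctan2(kl[1]-45,kl[0]-45)+np.pi/2)
T=c['extrinsics'];s=ctrl.read_state()['position']
for q in [(-22,-8),(22,-8),(-22,8),(22,8)]: print(q,w2px(c,[*(R@q+t),72]).round())
E
cat h.py >/dev/null
```

```text
68.02005468017839 [551.62965058 -83.33379798]
[[-1.1  0.6]
 [-1.  -0.6]
 [-1.   0.8]
 [ 0.7  0.6]
 [-1.2 -0.5]
 [ 4.3 -1.4]
 [-0.8  0.5]]
knob [609.55903411 -57.69480143] [ 45.45735166 -44.12256565] r 89.12373913802371 latch 0.005131670566288937
(-22, -8) [285. 210.]
(22, -8) [346. 209.]
(-22, 8) [284. 188.]
(22, 8) [346. 188.]
```

```bash
python3 -m crank '[[-14,15.2,0,0,0,0,0.4],[-14,15.2,0,0,0,0,0.4],[-14,15.2,0,0,0,-0.6,0.4],[0,0,0,0,0,0,0.4],[0,0,30,0,0,0,0.4],[0,0,30,0,0,0,0.4],[0,0,30,0,0,0,0.4],[0,0,20,0,0,0,0.4],[0,0,0,0,0,0,0.4],[0,0,0,0,0,0,0.4]]' 
python3 - <<'E'
from h import *
st(); c=cap('wrist','w2'); print(ctrl.finger_overhang)
E
```

```text
time_s: 3.15
position: [609.2, -56.2, 193.9]
tcp_rot: [-0.001, 0.19, 0.982, -0.0]
contact_force: [-0.1, 0.8, 0.4]
gripper_width: 34.3
finger_force: 0.0
{'time_s': 3.15, 'joint_pos': [-0.274, 0.648, 1.56, -0.0, 0.934, -1.463], 'position': [609.178, -56.233, 193.933], 'tcp_rot': [-0.001, 0.19, 0.982, -0.0], 'contact_force': [-0.135, 0.785, 0.441], 'gripper_width': 34.27, 'finger_force': 0.0}
72.6
```

View pics/w2.png

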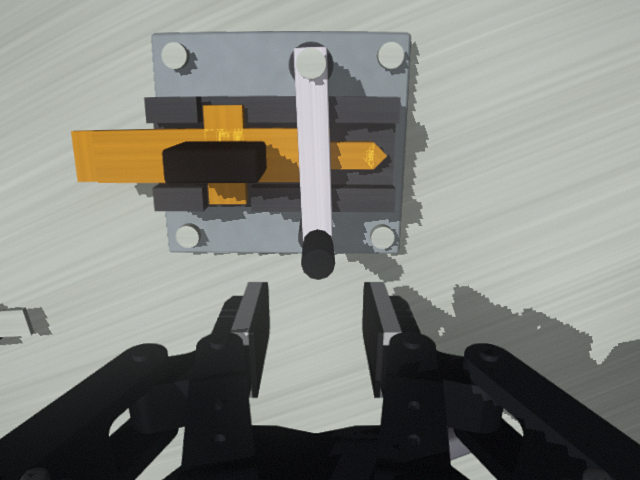

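The knob top, at about (318,264), is centred between the finger pads (x 268 and 363). I'm going down and then swinging the latch.

```bash
python3 - <<'E'
from h import *
c=load('w2')
for v in (262,265,268): print(px2w(c,318,v,79))
E
python3 -m crank '[[0,0,15,0,0,0,0.4],[0,0,15,0,0,0,0.4],[0,0,15,0,0,0,0.4],[0,0,15,0,0,0,0.4],[0,0,5,0,0,0,0.4],[0,0,0,0,0,0,0.28],[0,0,0,0,0,0,0.28],[0,0,0,0,0,0,0.28],[0,0,0,0,0,0,0.28],[0,0,0,0,0,0,0.28]]'
```

```text
[609.51171659 -55.56149158  79.        ]
[610.89356852 -56.11626923  79.        ]
[612.28191076 -56.67364127  79.        ]
time_s: 4.2
position: [609.9, -56.2, 129.4]
tcp_rot: [0.0, 0.19, 0.982, -0.0]
contact_force: [0.2, 0.3, 0.5]
gripper_width: 23.8
finger_force: 0.0
```

```bash
python3 -m crank '[[0.9,12.5,0,0,0,-8,0.28],[0.9,12.5,0,0,0,-8,0.28],[0.9,12.5,0,0,0,-8,0.28],[0.9,12.5,0,0,0,-8,0.28],[0.9,12.5,0,0,0,-8,0.28],[0.9,12.5,0,0,0,-8,0.28],[0.9,12.5,0,0,0,-8,0.28],[0.9,12.5,0,0,0,-8,0.28],[0.9,12.5,0,0,0,-8,0.28],[0,4,0,0,0,0,0.28]]'
python3 -m crank '[[0,0,0,0,0,0,0.28],[0,0,0,0,0,0,0.5],[0,0,0,0,0,0,0.5],[0,0,0,0,0,0,0.5],[0,0,-20,0,0,0,0.5],[0,0,-30,0,0,0,0.5],[0,0,-30,0,0,0,0.5],[0,0,-30,0,0,0,0.5],[0,0,0,0,0,0,1],[0,0,0,0,0,0,1]]'
python3 - <<'E'
from h import *
s=st(); q=s['tcp_rot']; psi=2*np.arctan2(q[2],q[1])-np.pi/2; print('yaw y',np.degrees(psi))
d=np.array([551.9-s['position'][0],-83.5-s['position'][1]])
print('in tool',d@[np.cos(psi+np.pi/2),np.sin(psi+np.pi/2)],d@[np.cos(psi),np.sin(psi)])
c=cap('wrist','w3')
E
```

```text
time_s: 5.2
position: [580.1, 49.5, 129.2]
tcp_rot: [0.0, -0.424, 0.906, 0.0]
contact_force: [0.5, -0.9, -0.2]
gripper_width: 23.8
finger_force: 0.4
time_s: 6.2
position: [580.9, 48.6, 239.5]
tcp_rot: [0.001, -0.423, 0.906, -0.0]
contact_force: [0.5, 0.0, -0.1]
gripper_width: 70.2
finger_force: 0.0
{'time_s': 6.2, 'joint_pos': [-0.108, 0.552, 1.604, -0.0, 0.985, -2.553], 'position': [580.869, 48.58, 239.487], 'tcp_rot': [0.001, -0.423, 0.906, -0.0], 'contact_force': [0.477, 0.008, -0.084], 'gripper_width': 70.241, 'finger_force': 0.0}
yaw y 140.06679905119898
in tool 119.8729473792103 -62.56773144942647
```

View pics/w3.png

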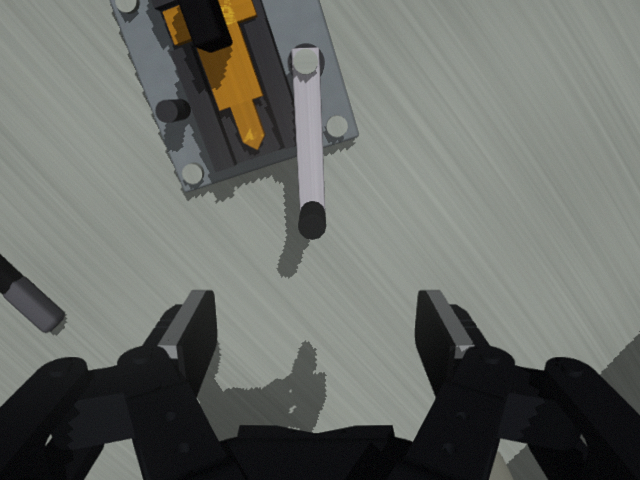

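The latch is open at about 1.25 rad (pivot (306,60), knob (312,218)) and the strap is clear of the insert. Next I'll go above the rib.

```bash
python3 -m crank '[[0,0,0,0,0,8,1],[0,0,0,0,0,8,1],[0,0,0,0,0,8,1],[0,0,0,0,0,8,1],[0,0,0,0,0,8,1],[0,0,0,0,0,8,1],[0,0,0,0,0,8,1],[0,0,0,0,0,8,1],[0,0,0,0,0,8,1],[-8.7,-45,0,0,0,0,1]]'
python3 -m crank '[[-7,-44.2,0,0,0,0,1],[-7,-44.1,0,0,0,0,1],[0,0,15,0,0,0,1],[0,0,15,0,0,0,1],[0,0,15,0,0,0,1],[0,0,15,0,0,0,1],[0,0,0,0,0,0,1],[0,0,0,0,0,0,1],[0,0,0,0,0,0,1],[0,0,0,0,0,0,1]]'
python3 - <<'E'
from h import *
s=st(); q=s['tcp_rot']; psi=2*np.arctan2(q[2],q[1])-np.pi/2; print('yaw y',np.degrees(psi))
c=cap('wrist','w4')
E
```

```text
time_s: 7.25
position: [571.7, 7.2, 237.0]
tcp_rot: [-0.001, 0.189, 0.982, 0.001]
contact_force: [0.2, -0.3, 1.2]
gripper_width: 85.3
finger_force: 0.0
time_s: 8.25
position: [552.4, -83.4, 179.5]
tcp_rot: [0.001, 0.19, 0.982, -0.0]
contact_force: [-0.6, -0.0, 0.3]
gripper_width: 85.3
finger_force: 0.0
{'time_s': 8.25, 'joint_pos': [-0.35, 0.615, 1.708, -0.0, 0.817, -1.539], 'position': [552.358, -83.419, 179.48], 'tcp_rot': [0.001, 0.19, 0.982, -0.0], 'contact_force': [-0.56, -0.045, 0.259], 'gripper_width': 85.262, 'finger_force': 0.0}
yaw y 68.10877539892074
```

View pics/w4.png

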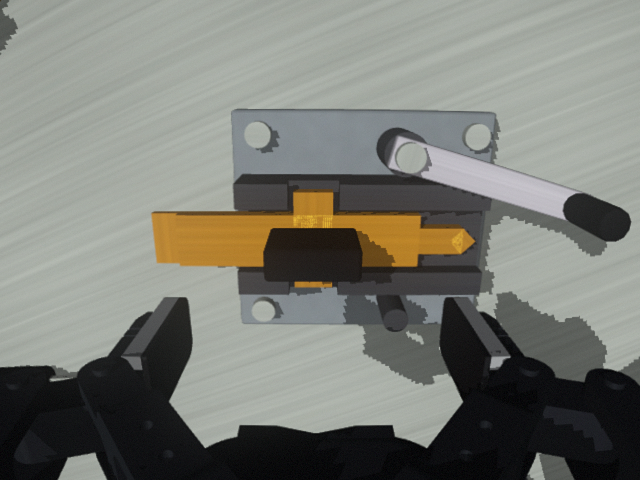

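The rib's far top edge runs from (264,281) to (361,282), and the latch post is at (395,320), clear of the fingers. I'll check against the model and compute the grasp.

```bash
python3 - <<'E'
from h import *
c=load('w4'); p=np.array([552.36,-83.42]); a=np.radians(68.1); X=np.array([-np.sin(a),np.cos(a)]);Y=np.array([np.cos(a),np.sin(a)])
for n,u,v,z in [('rib far L',264,281,72),('rib far R',361,281,72),('rib near bottom L',269,229,38),('near bottom R',355,229,38),('tip',475,240,36),('sq mid',153,238,36),('bar far',420,266,38),('bar near',420,213,38)]:
    d=px2w(c,u,v,z)[:2]-p; print(n,'tool x %.1f y %.1f'%(d@X,d@Y))
E
```

```text
rib far L tool x -6.5 y -23.5
rib far R tool x -6.5 y 20.1
rib near bottom L tool x 7.3 y -24.3
near bottom R tool x 7.2 y 20.0
tip tool x 0.4 y 84.3
sq mid tool x 1.7 y -86.5
bar far tool x -13.5 y 55.2
bar near tool x 15.8 y 53.1
```

```bash
python3 -m crank '[[0.7,-1.5,13,0,0,0,1],[0,0,15,0,0,0,1],[0,0,15,0,0,0,1],[0,0,15,0,0,0,1],[0,0,5.5,0,0,0,1],[0,0,0,0,0,0,0.3],[0,0,0,0,0,0,0.3],[0,0,0,0,0,0,0.3],[0,0,0,0,0,0,0.3],[0,0,0,0,0,0,0.3]]' 70
python3 -m crank '[[0,0,0,0,0,0,0.3],[0,0,0,0,0,0,0.3],[0,0,-4,0,0,0,0.3],[0,0,-4,0,0,0,0.3],[0,0,-6,0,0,0,0.3],[0,0,-8,0,0,0,0.3],[0,0,-12,0,0,0,0.3],[0,0,-12,0,0,0,0.3],[0,0,-14,0,0,0,0.3],[0,0,0,0,0,0,0.3]]'
python3 - <<'E'
from h import *
st(); c=cap('wrist','w5')
E
```

```text
time_s: 9.3
position: [551.5, -84.6, 116.6]
tcp_rot: [0.001, 0.19, 0.982, -0.0]
contact_force: [0.5, 0.8, 5.4]
gripper_width: 43.0
finger_force: 72.4
time_s: 10.3
position: [552.1, -84.9, 178.0]
tcp_rot: [0.003, 0.19, 0.982, -0.0]
contact_force: [0.7, 0.2, -3.4]
gripper_width: 42.8
finger_force: 71.6
{'time_s': 10.3, 'joint_pos': [-0.353, 0.616, 1.711, -0.0, 0.809, -1.541], 'position': [552.112, -84.945, 178.018], 'tcp_rot': [0.003, 0.19, 0.982, -0.0], 'contact_force': [0.715, 0.199, -3.431], 'gripper_width': 42.763, 'finger_force': 71.629}
```

View pics/w5.png

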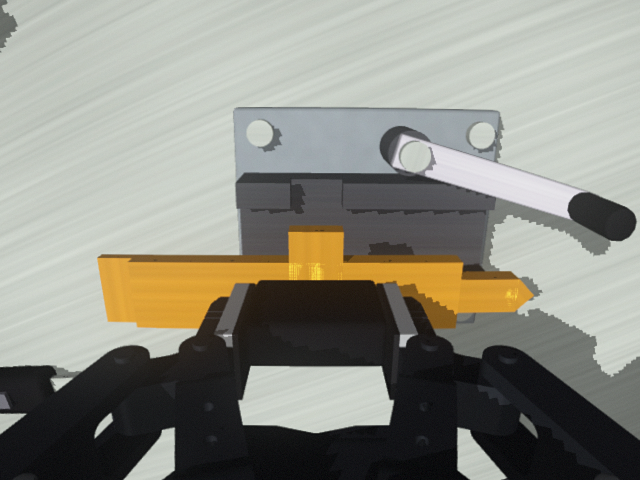

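The insert is held and lifted, about level, with the square end at (100,290) and the tip at (533,295). Now I'll turn it end for end.

```bash
python3 -m crank '[[0,0,-3,0,0,5,0.3],[0,0,-3,0,0,8.3,0.3],[0,0,-3,0,0,8.3,0.3],[0,0,0,0,0,8.3,0.3],[0,0,0,0,0,8.3,0.3],[0,0,0,0,0,8.3,0.3],[0,0,0,0,0,8.3,0.3],[0,0,0,0,0,8.3,0.3],[0,0,0,0,0,8.3,0.3],[0,0,0,0,0,8.3,0.3]]'
python3 -m crank '[[0,0,0,0,0,8.3,0.3],[0,0,0,0,0,8.3,0.3],[0,0,0,0,0,8.3,0.3],[0,0,0,0,0,8.3,0.3],[0,0,0,0,0,8.3,0.3],[0,0,0,0,0,8.3,0.3],[0,0,0,0,0,8.3,0.3],[0,0,0,0,0,8.3,0.3],[0,0,0,0,0,8.3,0.3],[0,0,0,0,0,8.3,0.3]]'
python3 -m crank '[[0,0,0,0,0,8.3,0.3],[0,0,0,0,0,8.3,0.3],[0,0,0,0,0,0.7,0.3],[0,0,0,0,0,0,0.3],[0,0,0,0,0,0,0.3],[0,0,0,0,0,0,0.3],[0,0,0,0,0,0,0.3],[0,0,0,0,0,0,0.3],[0,0,0,0,0,0,0.3],[0,0,0,0,0,0,0.3]]'
python3 - <<'E'
from h import *
s=st(); q=s['tcp_rot']; psi=2*np.arctan2(q[2],q[1])-np.pi/2; print('yaw y',np.degrees(psi))
c=cap('wrist','w6')
im=cv2.imread('pics/w6.png')
cv2.imwrite('pics/w6c.png',cv2.resize(im[60:360,80:580],None,fx=1.6,fy=1.6,interpolation=cv2.INTER_CUBIC))
E
```

```text
time_s: 11.35
position: [550.3, -84.4, 183.8]
tcp_rot: [-0.001, 0.777, 0.63, -0.0]
contact_force: [-1.2, -0.6, -3.2]
gripper_width: 42.9
finger_force: 71.4
time_s: 12.35
position: [550.3, -84.4, 183.8]
tcp_rot: [-0.0, 0.999, -0.043, -0.001]
contact_force: [0.4, 0.3, -3.7]
gripper_width: 42.9
finger_force: 71.4
time_s: 13.35
position: [550.8, -84.5, 184.4]
tcp_rot: [0.0, 0.982, -0.19, -0.0]
contact_force: [0.3, -0.3, -3.6]
gripper_width: 42.5
finger_force: 71.5
{'time_s': 13.35, 'joint_pos': [-0.353, 0.606, 1.708, -0.0, 0.828, 1.6], 'position': [550.802, -84.496, 184.42], 'tcp_rot': [0.0, 0.982, -0.19, -0.0], 'contact_force': [0.307, -0.347, -3.646], 'gripper_width': 42.541, 'finger_force': 71.464}
yaw y -111.89069483137159
```

View pics/w6c.png

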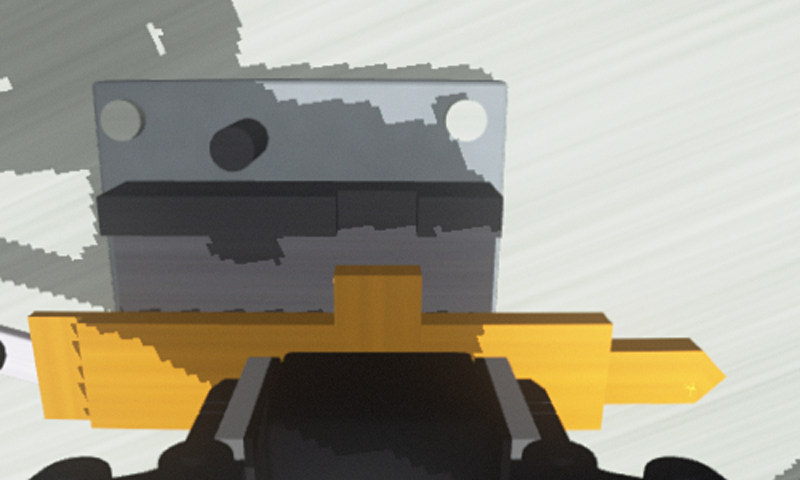

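In this crop the wall's outer top edge runs from (98,195) to (503,195) and its inner edge is at v=236. The notch spans u 337 to 417, and the lug's top end edge runs from (334,273) to (421,273). The bar's near top edge runs from (30,318) to (611,323), with the tip at (725,377). I'll compare insert against holder in this one frame.

```bash
python3 - <<'E'
from h import *
c=load('w6'); p=np.array([550.8,-84.5]); a=np.radians(68.1); hx=np.array([np.cos(a),np.sin(a)]);hy=np.array([-np.sin(a),np.cos(a)])
def f(n,u,v,z,e):
    d=px2w(c,80+u/1.6,60+v/1.6,z)[:2]-p; d=np.array([d@hx,d@hy]); print(n,d.round(1),'minus model',(d-e).round(1))
print('HOLDER')
f('wall out L',98,195,40,(90,-30));f('wall out R',503,195,40,(-40,-30));f('notch L',337,195,40,(13,-30));f('notch R',417,195,40,(-13,-30))
f('wall in R',501,236,40,(-40,-17));f('plate L',94,82,12,(100,-65));f('plate R',506,82,12,(-45,-65))
print('INSERT')
z=105.8
f('lug L',334,273,z,(10,-26));f('lug R',421,273,z,(-10,-26));f('sq',30,318,z-4,(85,-14));f('shoulder',611,323,z,(-55,-14));f('tip',725,377,z-2,(-85,0));f('bar far',602,429,z,(-55,14))
E
```

```text
HOLDER
wall out L [ 89.4 -30.3] minus model [-0.6 -0.3]
wall out R [-40.1 -29.9] minus model [-0.1  0.1]
notch L [ 12.5 -29.9] minus model [-0.5  0.1]
notch R [-12.8 -29.9] minus model [0.2 0.1]
wall in R [-40.1 -16.5] minus model [-0.1  0.5]
plate L [ 98.3 -64.8] minus model [-1.7  0.2]
plate R [-44.5 -63.9] minus model [0.5 1.1]
INSERT
lug L [  9.5 -25.2] minus model [-0.5  0.8]
lug R [-10.2 -25.2] minus model [-0.2  0.8]
sq [ 84.5 -12.4] minus model [-0.5  1.6]
shoulder [-55.1 -12.8] minus model [-0.1  1.2]
tip [-86.6   2.7] minus model [-1.6  2.7]
bar far [-55.9  15.5] minus model [-0.9  1.5]
```

Everything agrees to about 1 mm. The only correction is 1 mm along tool +x, and then I lower.

```bash
python3 -m crank '[[1,0,0,0,0,0,0.3],[0,0,10,0,0,0,0.3],[0,0,15,0,0,0,0.3],[0,0,15,0,0,0,0.3],[0,0,8,0,0,0,0.3],[0,0,4,0,0,0,0.3],[0,0,4,0,0,0,0.3],[0,0,4,0,0,0,0.3],[0,0,3,0,0,0,0.3],[0,0,0,0,0,0,0.3]]'
python3 -m crank '[[0,0,2,0,0,0,0.3],[0,0,2,0,0,0,0.3],[0,0,0.8,0,0,0,0.3],[0,0,0,0,0,0,0.3],[0,0,0,0,0,0,0.3],[0,0,0,0,0,0,0.3],[0,0,0,0,0,0,0.3],[0,0,0,0,0,0,0.3],[0,0,0,0,0,0,0.3],[0,0,0,0,0,0,0.3]]'
```

```text
time_s: 14.4
position: [551.7, -84.9, 121.3]
tcp_rot: [-0.0, 0.982, -0.19, -0.0]
contact_force: [-0.6, 0.1, -4.1]
gripper_width: 43.1
finger_force: 71.5
time_s: 15.4
position: [551.8, -84.9, 116.6]
tcp_rot: [0.0, 0.982, -0.19, 0.0]
contact_force: [-0.7, -0.1, -2.8]
gripper_width: 42.6
finger_force: 71.8
```

```bash
python3 -m crank '[[0,0,0,0,0,0,0.7],[0,0,0,0,0,0,0.95],[0,0,0,0,0,0,0.95],[0,0,0,0,0,0,0.95],[0,0,0,0,0,0,0.95],[0,0,-10,0,0,0,0.95],[0,0,-25,0,0,0,0.95],[0,0,-30,0,0,0,0.95],[0,0,-30,0,0,0,0.95],[0,0,-28,0,0,0,0.95]]'
python3 - <<'E'
from h import *
st(); c=cap('wrist','w7')
im=cv2.imread('pics/w7.png')
cv2.imwrite('pics/w7c.png',cv2.resize(im[60:360,80:580],None,fx=1.6,fy=1.6,interpolation=cv2.INTER_CUBIC))
E
```

```text
time_s: 16.4
position: [551.7, -84.8, 241.7]
tcp_rot: [0.0, 0.982, -0.19, 0.0]
contact_force: [0.1, -0.8, -0.8]
gripper_width: 80.9
finger_force: 0.0
{'time_s': 16.4, 'joint_pos': [-0.353, 0.52, 1.664, 0.0, 0.957, 1.6], 'position': [551.664, -84.837, 241.665], 'tcp_rot': [0.0, 0.982, -0.19, 0.0], 'contact_force': [0.135, -0.799, -0.758], 'gripper_width': 80.86, 'finger_force': 0.0}
```

View pics/w7c.png

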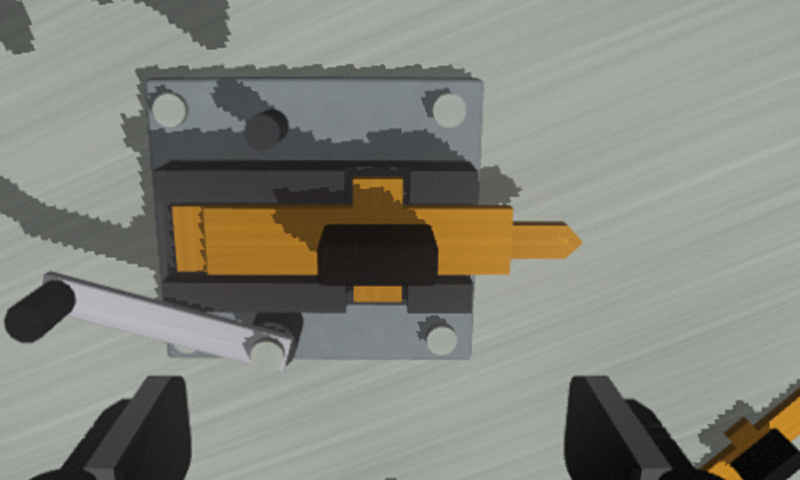

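The reversed insert is seated with its lug in the notches and its tip at (582,242). The knob top is near (25,320) and the pivot at (267,352). Next I'll fetch the latch.

```bash
python3 - <<'E'
from h import *
c=load('w7')
for u,v in ((22,322),(26,320)): print(px2w(c,80+u/1.6,60+v/1.6,79))
E
python3 -m crank '[[-7.5,-44.6,0,0,0,0,0.5],[-7.5,-44.6,0,0,0,0,0.5],[-7.5,-44.6,0,0,0,0,0.5],[0,0,0,0,0,-8,0.5],[0,0,0,0,0,-8,0.5],[0,0,0,0,0,-8,0.5],[0,0,0,0,0,-8,0.5],[0,0,0,0,0,-8,0.5],[0,0,0,0,0,-8,0.5],[0,0,0,0,0,-8,0.5]]'
python3 -m crank '[[0,0,0,0,0,-8,0.5],[0,0,0,0,0,-8,0.5],[0,0,10,0,0,0,0.5],[0,0,20,0,0,0,0.5],[0,0,20,0,0,0,0.5],[0,0,0,0,0,0,0.5],[0,0,0,0,0,0,0.5],[0,0,0,0,0,0,0.5],[0,0,0,0,0,0,0.5],[0,0,0,0,0,0,0.5]]'
python3 - <<'E'
from h import *
s=st(); q=s['tcp_rot']; psi=2*np.arctan2(q[2],q[1])-np.pi/2; print('yaw y',np.degrees(psi))
cap('wrist','w8')
E
```

```text
[581.59862025  45.57676117  79.        ]
[581.71742196  43.68802029  79.        ]
time_s: 17.45
position: [580.6, 47.7, 240.2]
tcp_rot: [0.0, 0.955, 0.296, 0.0]
contact_force: [0.4, 0.2, 0.5]
gripper_width: 42.8
finger_force: 0.0
time_s: 18.45
position: [581.2, 47.6, 190.5]
tcp_rot: [0.0, 0.906, 0.423, 0.001]
contact_force: [0.1, 0.6, 0.3]
gripper_width: 42.6
finger_force: 0.0
{'time_s': 18.45, 'joint_pos': [-0.11, 0.622, 1.639, -0.0, 0.879, 0.587], 'position': [581.178, 47.65, 190.466], 'tcp_rot': [0.0, 0.906, 0.423, 0.001], 'contact_force': [0.138, 0.622, 0.342], 'gripper_width': 42.595, 'finger_force': 0.0}
yaw y -39.91532380277061
```

```bash
python3 -m crank '[[-1,2,10,0,0,0,0.5],[0,0,15,0,0,0,0.5],[0,0,15,0,0,0,0.5],[0,0,15,0,0,0,0.5],[0,0,6,0,0,0,0.5],[0,0,0,0,0,0,0.28],[0,0,0,0,0,0,0.28],[0,0,0,0,0,0,0.28],[0,0,0,0,0,0,0.28],[0,0,0,0,0,0,0.28]]' 20
python3 -m crank '[[-0.9,12.5,0,0,0,8,0.28],[-0.9,12.5,0,0,0,8,0.28],[-0.9,12.5,0,0,0,8,0.28],[-0.9,12.5,0,0,0,8,0.28],[-0.9,12.5,0,0,0,8,0.28],[-0.9,12.5,0,0,0,8,0.28],[-0.9,12.5,0,0,0,8,0.28],[-0.9,12.5,0,0,0,8,0.28],[0,0,0,0,0,0,0.28],[0,0,0,0,0,0,0.28]]'
python3 -c "
from h import *
cap('wrist','w9')"
```

```text
time_s: 19.5
position: [581.9, 45.6, 129.2]
tcp_rot: [0.0, 0.906, 0.423, 0.0]
contact_force: [0.6, -0.1, -0.1]
gripper_width: 24.1
finger_force: 0.0
time_s: 20.5
position: [610.9, -44.9, 128.8]
tcp_rot: [-0.0, 0.993, -0.12, -0.0]
contact_force: [-1.0, 0.2, -1.1]
gripper_width: 24.0
finger_force: 0.0
```

View pics/w9.png

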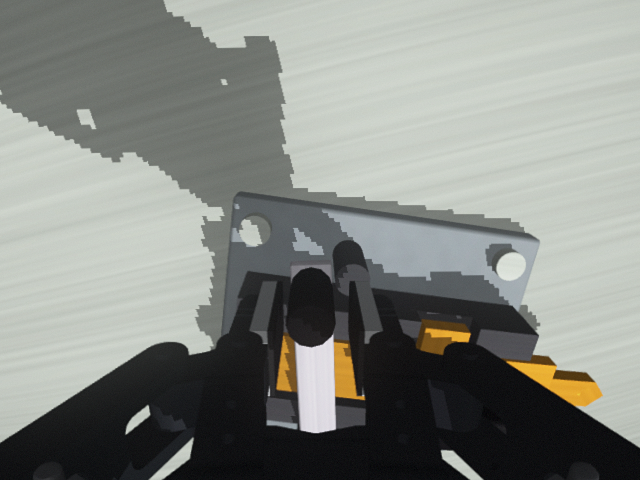

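The strap is under the bar's rear end line with the knob, at (311,305), between the fingers. It is nearly at the stop post at (348,265). I'll finish the swing gently.

```bash
python3 -m crank '[[-0.5,6.3,0,0,0,4,0.28],[-0.5,6.3,0,0,0,4,0.28],[0,1.5,0,0,0,0,0.28],[0,1.5,0,0,0,0,0.28],[0,1,0,0,0,0,0.28],[0,0,0,0,0,0,0.28],[0,0,0,0,0,0,0.28],[0,0,0,0,0,0,0.28],[0,0,0,0,0,0,0.28],[0,0,0,0,0,0,0.28]]'
```

```text
time_s: 21.55
position: [605.1, -60.4, 128.6]
tcp_rot: [-0.0, 0.982, -0.19, -0.0]
contact_force: [0.3, 0.2, 0.3]
gripper_width: 23.8
finger_force: 0.4
```

```bash
python3 -m crank '[[0,1,0,0,0,0,0.28],[0,1,0,0,0,0,0.28],[0,0,0,0,0,0,0.28],[0,0,0,0,0,0,0.28],[0,0,0,0,0,0,0.28],[0,0,0,0,0,0,0.28],[0,0,0,0,0,0,0.28],[0,0,0,0,0,0,0.28],[0,0,0,0,0,0,0.28],[0,0,0,0,0,0,0.28]]'
```

```text
time_s: 22.55
position: [604.5, -62.1, 128.7]
tcp_rot: [-0.0, 0.982, -0.19, 0.0]
contact_force: [3.4, 5.3, -0.4]
gripper_width: 23.7
finger_force: 2.6
```

The reaction is 6 N along holder +x, so the latch is at its stop. I'll back off, open, retreat upward and check.

```bash
python3 -m crank '[[0,-2,0,0,0,0,0.28],[0,-2,0,0,0,0,0.38],[0,0,0,0,0,0,0.38],[0,0,0,0,0,0,0.38],[0,0,-15,0,0,0,0.38],[0,0,-25,0,0,0,0.38],[0,0,-35,0,0,0,0.38],[0,0,-35,0,0,0,0.38],[0,0,-30,0,0,0,0.38],[0,0,0,0,0,0,0.38]]'
python3 - <<'E'
from h import *
st(); c=cap('wrist','w10')
im=cv2.imread('pics/w10.png')
cv2.imwrite('pics/w10c.png',im)
E
```

```text
time_s: 23.55
position: [608.2, -59.4, 274.8]
tcp_rot: [0.001, 0.982, -0.19, 0.006]
contact_force: [0.4, -0.7, 0.3]
gripper_width: 32.4
finger_force: 0.0
{'time_s': 23.55, 'joint_pos': [-0.28, 0.539, 1.505, -0.0, 1.086, 1.673], 'position': [608.24, -59.358, 274.809], 'tcp_rot': [0.001, 0.982, -0.19, 0.006], 'contact_force': [0.38, -0.716, 0.297], 'gripper_width': 32.364, 'finger_force': 0.0}
```

View pics/w10.png

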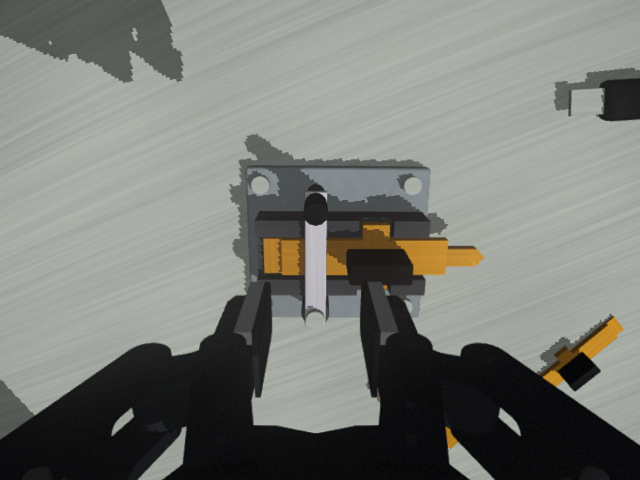

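The latch lies straight across the channel (knob (316,210), pivot (315,318)), the point (484,257) sticks out of the front, and the gripper is clear. I'm handing it in.

```bash
python3 -c "
from workcell import ctrl
print(ctrl.job_done())"
```

```text
the job is handed in; nothing more can be done
None
```

I turned the insert end for end and seated it with its point out, closed the latch to its stop, and handed the job in at about 24 s; the hand-in returned no pass or fail result.

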